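# Pack a necklace kit case in two layers

## Robot

A 7-joint arm with a two-finger parallel gripper is mounted at the origin on the work surface. World frame = base frame: x ahead of the robot, y to its left, z up, the work surface at z = 0. Lengths are in m, angles in rad, forces in N, time in s.
With the tool pointing down it reaches from about 0.4 to 0.875 m from the base axis. Payload 19.3 kg.
Tool frame: the origin (TCP) lies midway between the tips of the shut fingers; the grasp point (between the pads) lies 19 mm behind it; x points along the fingers, y is the direction in which the jaws open and shut, and the axes are right-handed (so a half turn about x gives the same grasp; the last joint's range is limited). The gripper opens to 85 mm and grips with 20 to 120 N. Pads are 22 mm wide; open, the fingers measure 114 mm over their backs; the gripper's body (76 mm by 85 mm) begins 54 mm behind the grasp point. The pads swing forward as they close: fully open they stand 13 mm farther back than shut.
Start: joints at [1.232, 0.521, -0.036, 1.599, 0.021, 1.021, -0.113], TCP at [0.166, -0.603, 0.196] pointing down, gripper open.
Joint ranges: [-2.91, 2.91], [-0.3, 2.13], [-1.5, 1.42], [0.17, 2.43], [-1.26, 4.41], [0.16, 1.93], [-2.52, 2.52]. Speed limits (rad/s): [1.89, 1.89, 2.39, 2.39, 3.01, 3.01, 3.01].

## Interface

Orientations are given as [roll, pitch, yaw] about the fixed x, y, z axes, in that order (R = Rz(yaw) Ry(pitch) Rx(roll)).
In Python, from workcell import telemetry, vision, workorder gives the robot as it stands. The module is installed in compiled form; this text tells all that it offers.
- The arm moves only by the tool play_rows, never from a script. Its argument "deltas" is a list of rows, each a list of 7 numbers: the shift along the world's x, y, z in mm, then the turn, a rotation vector about the world's x, y, z in degrees, then the finger opening in mm, from 0 to 85.4. In form: [[x, y, z, wx, wy, wz, jaw], ...]. A call has 1 to 8 rows; each row shifts and turns the commanded pose from where the row before left it; what a row does not reach is not made up. A row lasts 1/8 s, in which the tool goes at most 62.5 mm and 10.7 degrees, less where a joint would pass 70% of its speed; a pose out of reach is approached as far as the arm can. A call with a gripper value outside its range is refused whole. The fingers move at their own pace and stop on an object; "grip_force" is the grip in N (left out, the last holds). Time passes only in rows, so rows that do not move let the fingers close. It gives the time, the measured TCP pose, the force and the opening at its end, in the units of the state.
- telemetry.observe(): the state, without advancing time (a new reading comes with each control period).
- vision.grab_frame(name): name is "scene" or "top"; returns the picture (384x512x3 uint8, red, green, blue); there is no depth.
- vision.camera_info(name): a dict with "mtx" (3x3 intrinsics, pixels), "rvec" (rotation vector, rad) and "tvec" (3), from world to camera coordinates, as OpenCV has them. Camera axes: x right, y down, z forward; pixel columns grow to the right and rows downward; lengths in m; the calibration is good to about 2 mm. A picture is of the moment at which its call begins. camera_info takes no time and is no camera call.
- workorder.job_done(): hands the job in, once; it reports no verdict.
The state is a dict: "clock": time; "qpos": joint angles; "qd": joint speeds; "joint_efforts": joint torques, N m; "position": TCP position; "tool_rot": TCP orientation; "force": force on the tool from outside, world axes, zero at the start; "moment": the same for the moment, N m; "grip_width": finger opening in m.
Only numpy, scipy, OpenCV 4.12 (cv2) and the standard library are available. Lean on these libraries where they do the work, as an engineer would, in place of code of your own. Each camera call takes 0.05 s, during which the arm holds its last target. There are 200 camera calls.

## Task

Pack the turquoise-and-amber necklace kit for class: first lay the reel of gold wire flat in the bottom of the clear case, then fit the white lift-out tray in over it so that it sits level on the steps inside. Stand the wide jar of turquoise beads and the slim jar of amber beads upright in the tray, each in the pocket made to its size. The reel of silver wire, the jars of pink and of purple beads and the pliers belong to other work, so leave them where they are.

Things in the scene. Friction and masses are not known exactly. Their poses are not given: they have to be found in the camera images.
- case: Clear frosted case base, fixed, lid off, two blue latches on its -x side. Sizes in mm. Outer 136 (x) x 196 (y) x 52 high; walls, floor 4. Inside, at each y end, a step 16 wide rises to 34 above the table; between them the well, 128 (x) x 156 (y), floor 4 above the table. Origin: centre of underside, on the table; z up.
- tray_handle (a point): White tray, 116 (x) x 176 (y), 150 g; rim, dividers 16 high. Fits the case with 6 mm spare all round, either way about, ends on the steps. Point: at its centre, 37 above its underside, on its blue handle: fin 50 (x) x 8 (y), top 9 above the point. Large pocket 59 x 61, centre (-25.5, +54.5); slim jar's 41 x 61, centre (+34.5, -54.5) from the point; floors 34 below it. Other bins fit no jar.
- spool_gold_mid (a point): Reel of gold-coloured wire, clear flanges with white hub, 54 diameter x 22 high, lying flat on the table, rigid, flanges grip like a plain cylinder. Point: its centre, 11 above its underside, z up along its axis. About 80 g.
- spool_silver_mid (a point): Look-alike: reel of silver-coloured wire, same shape and size (54 diameter x 22 high), lying flat. Point: its centre, 11 above its underside.
- jar_turquoise_mid (a point): Wide clear jar full of turquoise (blue-green) beads, white lid rims, 43 diameter x 48 high, about 85 g. Closed, rigid, plain cylinder with its screw lid on, starts standing upright on the table. Point: its centre, 24 mm above its foot, z up.
- jar_pink_mid (a point): Look-alike: wide clear jar full of pink beads, 43 diameter x 48 high. Closed, rigid, plain cylinder with its screw lid on, starts standing upright on the table. Point: its centre, 24 mm above its foot, z up.
- slim_amber_mid (a point): Slim clear jar full of amber (orange-yellow) beads, white lid rims, 26 diameter x 48 high, about 40 g. Closed, rigid, plain cylinder with its screw lid on, starts standing upright on the table. Point: its centre, 24 mm above its foot, z up.
- slim_purple_mid (a point): Look-alike: slim clear jar full of purple beads, 26 diameter x 48 high. Closed, rigid, plain cylinder with its screw lid on, starts standing upright on the table. Point: its centre, 24 mm above its foot, z up.
- pliers_mid (a point): Long-nose pliers with red grips lying flat on the table at the far side, 150 long, 54 wide over the grips, 12 high. Point: near the pivot, 6 above the table; the steel nose points to +x (60 mm), the grips to -x (90 mm).

How it is judged:
On the way, in this order (a step that is already met when the one before it is completed fails the run):
1. the reel of gold wire lies flat on the floor of the case's well (x of spool_gold_mid in the frame of case between -0.04 and 0.04 m and y of spool_gold_mid in the frame of case between -0.056 and 0.056 m and z of spool_gold_mid in the frame of case between 0.011 and 0.019 m and angle between spool_gold_mid's own z axis and vertical below 0.1 rad), for 0.2 s.
2. the lift-out tray sits level on the steps of the case, over the reel (all of step 1 and x of tray_handle in the frame of case between -0.009 and 0.009 m and y of tray_handle in the frame of case between -0.009 and 0.009 m and z of tray_handle in the frame of case between 0.067 and 0.075 m and angle between the y axis of tray_handle and the y axis of case, either way round below 0.12 rad and angle between tray_handle's own z axis and vertical below 0.06 rad), for 0.2 s.
At the end, for the whole second after the job is handed in: Gold reel flat on the well floor; tray on both steps above it, centred within 9 mm, level, square within 0.12 rad, either way round; turquoise jar upright on the large pocket's floor, amber jar on the slim pocket's floor (heights within 4 mm, anywhere in the pocket); all released, at rest (all of step 2 and x of jar_turquoise_mid in the frame of tray_handle between -0.0365 and -0.0145 m and y of jar_turquoise_mid in the frame of tray_handle between 0.0425 and 0.0665 m and z of jar_turquoise_mid in the frame of tray_handle between -0.014 and -0.006 m and angle between each of jar_turquoise_mid, slim_amber_mid's own z axis and vertical below 0.1 rad and x of slim_amber_mid in the frame of tray_handle between 0.0235 and 0.0455 m and y of slim_amber_mid in the frame of tray_handle between -0.0745 and -0.0345 m and z of slim_amber_mid in the frame of tray_handle between -0.014 and -0.006 m and linear speed of each of spool_gold, tray, jar_turquoise, slim_amber below 0.02 m/s); the robot touches nothing.
It fails at once if the reel of silver wire is moved more than 20 mm from where it lay (distance of spool_silver_mid from where it was at the start of the episode above 0.02 m).
It fails at once if the wide jar of pink beads is moved more than 20 mm from where it lay (distance of jar_pink_mid from where it was at the start of the episode above 0.02 m).
It fails at once if the slim jar of purple beads is moved more than 20 mm from where it lay (distance of slim_purple_mid from where it was at the start of the episode above 0.02 m).
It fails at once if the pliers is moved more than 20 mm from where it lay (distance of pliers_mid from where it was at the start of the episode above 0.02 m).
It also fails if it takes over 106 s, if anything falls off the work surface, if the arm or the gripper's body presses on something with over 40 N, if the wrist force passes 120 N, or if a joint passes its speed limit or range.

## Working session

There is one attempt and no reset: what is moved stays moved. The work goes in short steps, Python scripts to look and compute and a tool call to move; the robot and the scene stay as the last step left them, time stands still between calls to the robot, and variables do not carry over. Pictures are saved under pics/ and viewed, about 12 in all and at most 16, crops included, and the job is handed in when it is done.

Besides the shell and the picture viewer there is one more tool, called after "Call:" as a command line: name --pt "numbers of a row" for each row, then --argument value for the rest. play_rows: Moves the arm, as the interface text tells. Its arguments: {"type":"object","properties":{"deltas":{"type":"array","items":{"type":"array","items":{"type":"number"}}},"grip_force":{"type":"number"}},"required":["deltas"]}

```bash
mkdir -p pics; cat > h.py <<'E'
import numpy as np, cv2
from workcell import telemetry, vision, workorder
def cam(n):
    c=vision.camera_info(n); K=np.array(c["mtx"],float); R=cv2.Rodrigues(np.array(c["rvec"],float))[0]; t=np.array(c["tvec"],float).reshape(3)
    return K,R,t
def ray(n,uv):
    K,R,t=cam(n); d=R.T@np.linalg.solve(K,[uv[0],uv[1],1.]); return -R.T@t,d
def plane(n,uv,z):
    o,d=ray(n,uv); return o+d*(z-o[2])/d[2]
def two(a,b):
    (o1,d1),(o2,d2)=ray('top',a),ray('scene',b)
    s=np.linalg.lstsq(np.c_[d1,-d2],o2-o1,rcond=None)[0]; p,q=o1+s[0]*d1,o2+s[1]*d2
    return (p+q)/2,np.linalg.norm(p-q)
def proj(n,P):
    K,R,t=cam(n); p=(R@np.atleast_2d(P).T).T+t; p=p@K.T; return p[:,:2]/p[:,2:]
def grab(n,f=None):
    im=cv2.cvtColor(vision.grab_frame(n),cv2.COLOR_RGB2BGR)
    if f: cv2.imwrite('pics/'+f,im)
    return im
E
python3 - <<'E'
from h import *
for n in('top','scene'):
    grab(n,n+'0.png'); K,R,t=cam(n); print(n,K[0,0],-R.T@t)
print(telemetry.observe())
E
```

```text
top 358.8325777835884 [ 0.40049201 -0.01114086  0.86851587]
scene 427.98883106590966 [1.04001529 0.46777549 0.7216773 ]
{'clock': 0.1, 'qpos': array([ 1.23177836,  0.52199672, -0.03634923,  1.59992543,  0.02117372,
        1.02106087, -0.11282826]), 'qd': array([-0.00047973, -0.00187587, -0.00143249, -0.00148825, -0.00015905,
        0.00060622, -0.000789  ]), 'joint_efforts': array([ 5.90508222e-03, -9.28476977e+01,  1.98548935e+00, -3.70520389e+01,
        1.82271260e-02,  5.49461256e-03, -5.67723907e-05]), 'position': array([ 0.16589799, -0.60224987,  0.19526583]), 'tool_rot': array([-1.53610795,  1.56978928,  1.87426813]), 'force': array([-0.49168632,  0.29227615,  0.55598171]), 'moment': array([-0.0111199 , -0.01801855,  0.02213469]), 'grip_width': 0.08509135149460748}
```

View pics/top0.png

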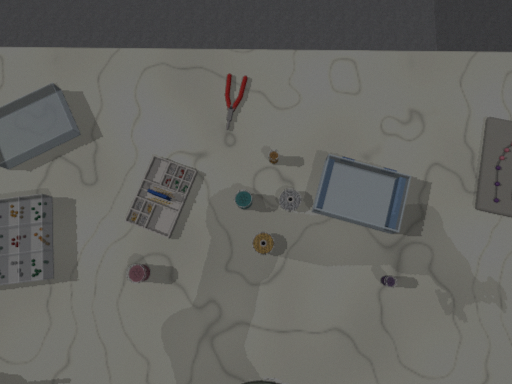

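View pics/scene0.png

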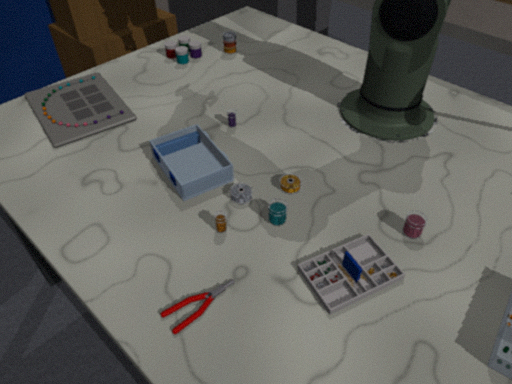

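The top view shows the case at (362,194), tray at (163,196) with its blue fin, gold reel at (263,243), silver reel at (290,200), turquoise jar at (244,200), amber jar at (274,157), purple jar at (388,281), pink jar at (139,273) and pliers at (232,105). The scene view agrees, with gold at (290,183), amber at (221,223) and turquoise at (277,213).

```bash
python3 - <<'E'
from h import *
a=cv2.imread('pics/top0.png'); b=cv2.imread('pics/scene0.png')
def up(i,x,y,w,h): return cv2.resize(i[y:y+h,x:x+w],(400,300),interpolation=cv2.INTER_CUBIC)
o=np.vstack([np.hstack([up(a,110,150,120,90),up(a,300,148,120,90)]),np.hstack([up(b,290,232,120,90),up(b,140,115,120,90)])])
cv2.imwrite('pics/z.png',np.clip(o*1.4,0,255).astype(np.uint8))
H={n:cv2.cvtColor(i,cv2.COLOR_BGR2HSV) for n,i in(('top',a),('scene',b))}
rng={'turq':((80,120,40),(95,255,255)),'amber/gold':((8,120,60),(28,255,255)),'blue':((105,150,40),(125,255,255)),'pink':((165,80,40),(179,255,255))}
for k,(l,u) in rng.items():
  for n in H:
    m=cv2.inRange(H[n],l,u); c,_,s,ce=cv2.connectedComponentsWithStats(m)
    print(k,n,[(ce[i].round(1).tolist(),s[i].tolist()) for i in range(1,c) if s[i,4]>15])
E
```

```text
turq top []
turq scene [([182.3, 58.9], [177, 54, 12, 10, 89]), ([276.9, 213.7], [269, 203, 17, 22, 247])]
amber/gold top [([273.5, 155.1], [270, 152, 8, 7, 38]), ([262.9, 243.2], [254, 234, 19, 19, 207])]
amber/gold scene [([95.2, 29.3], [68, 0, 63, 65, 1906]), ([167.8, 20.1], [157, 9, 20, 27, 242]), ([137.7, 35.3], [128, 21, 20, 28, 247]), ([58.8, 29.0], [50, 24, 21, 13, 46]), ([229.8, 48.5], [224, 43, 12, 10, 80]), ([44.3, 110.5], [42, 107, 5, 8, 22]), ([290.0, 183.9], [281, 175, 19, 18, 235]), ([219.8, 218.2], [216, 215, 9, 7, 39]), ([220.9, 226.7], [217, 222, 9, 10, 73]), ([370.8, 270.8], [368, 268, 6, 6, 25]), ([393.0, 274.5], [390, 273, 7, 4, 22])]
blue top [([158.3, 194.2], [148, 190, 22, 10, 64])]
blue scene [([25.9, 48.1], [0, 0, 65, 104, 5048]), ([156.0, 154.7], [153, 149, 7, 13, 26]), ([171.7, 176.2], [170, 172, 5, 9, 19]), ([352.4, 265.3], [343, 251, 19, 31, 188])]
pink top []
pink scene [([416.1, 219.3], [408, 215, 16, 10, 102]), ([411.9, 230.0], [404, 220, 19, 18, 176])]
```

View pics/z.png

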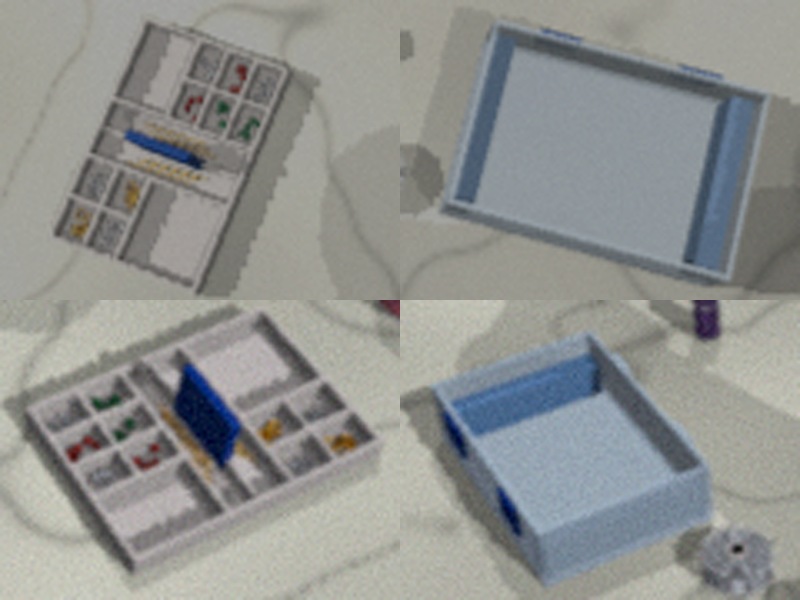

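Crop readings: tray rim corners in the top crop at (148,22), (288,68), (200,292), (55,235), with the larger (turquoise) pocket lower right and the slim pocket upper left. Case rim corners are at (92,22), (370,95), (330,278), (42,210), with the latches on the upper side.

```bash
cat > m1.py <<'E'
from h import *
f=lambda p,o:np.array(p)/(400/120)+o-0.35
T=f([(148,22),(288,68),(200,292),(55,235)],(110,150)); Ts=f([(132,270),(30,108),(260,12),(380,135)],(290,232))
C=f([(92,22),(370,95),(330,278),(42,210)],(300,148)); Cs=f([(145,225),(35,85),(188,35),(310,167)],(140,115))
# match corners by minimal triangulation gap
for nm,A,B,z,sz in(('tray',T,Ts,.016,(.116,.176)),('case',C,Cs,.052,(.136,.196))):
    print(nm)
    best=min(range(4),key=lambda k:sum(two(A[i],np.roll(B,k,0)[i])[1] for i in range(4)))
    B2=np.roll(B,best,0)
    for i in range(4):
        p,g=two(A[i],B2[i]); print('  2view',p.round(4),'gap',round(g,4))
    P=np.array([plane('top',a,z) for a in A]); S=np.array([plane('scene',a,z) for a in B2])
    for n,Q in(('top',P),('sc',S)):
        e=[np.linalg.norm(Q[i]-Q[(i+1)%4]).round(4) for i in range(4)]
        ang=lambda d:np.degrees(np.arctan2(d[1],d[0])).round(1)
        print(n,Q.mean(0).round(4),e,[ang(Q[(i+1)%4]-Q[i]) for i in range(4)])
print('gold',two((263.2,243.3),(290.2,183.9)),plane('top',(263,243.2),.022),plane('scene',(290.2,183.5),.018))
print('silver',plane('top',(290,200),.022))
print('fin',two((158.5,194.5),(352.4,265.3)))
def foot(n,x): pass
print('amber lid',two((273.3,156),(221,218)),'amb top',plane('top',(273.8,156.5),.04))
print('turq top mid',plane('top',(244,200),.04), two((244,199.5),(277.3,207)))
print('pink',plane('top',(139,273),.04),'purple',plane('top',(388,281),.04))
E
python3 m1.py
```

```text
tray
  2view [0.6509 0.2812 0.006 ] gap 0.0024
  2view [0.6135 0.1727 0.0162] gap 0.0018
  2view [0.4484 0.2281 0.0092] gap 0.0017
  2view [0.4861 0.3342 0.0174] gap 0.0023
top [0.5492 0.2525 0.016 ] [np.float64(0.1119), np.float64(0.1741), np.float64(0.1149), np.float64(0.1697)] [np.float64(-107.3), np.float64(162.1), np.float64(70.5), np.float64(-18.9)]
sc [0.5519 0.2555 0.016 ] [np.float64(0.1182), np.float64(0.1696), np.float64(0.1082), np.float64(0.1806)] [np.float64(-112.0), np.float64(160.1), np.float64(73.5), np.float64(-16.7)]
case
  2view [ 0.6469 -0.1422  0.0591] gap 0.0005
  2view [ 0.6003 -0.3354  0.0496] gap 0.0014
  2view [ 0.4732 -0.304   0.046 ] gap 0.0002
  2view [ 0.5174 -0.1112  0.048 ] gap 0.0064
top [ 0.5592 -0.2222  0.052 ] [np.float64(0.1977), np.float64(0.1317), np.float64(0.1982), np.float64(0.1391)] [np.float64(-104.4), np.float64(165.4), np.float64(77.8), np.float64(-14.7)]
sc [ 0.5611 -0.222   0.052 ] [np.float64(0.1877), np.float64(0.1282), np.float64(0.1913), np.float64(0.1264)] [np.float64(-102.6), np.float64(164.3), np.float64(76.8), np.float64(-17.4)]
gold (array([0.43999742, 0.00285656, 0.00766821]), np.float64(3.808282840958695e-05)) [0.43957154 0.00308194 0.022     ] [0.44761096 0.00868924 0.018     ]
silver [ 0.54339491 -0.0589198   0.022     ]
fin (array([0.54905006, 0.25633996, 0.02800485]), np.float64(0.00012885287013270354))
amber lid (array([ 0.64768132, -0.01690836,  0.03508911]), np.float64(0.00013180037044988995)) amb top [ 0.64504983 -0.01814316  0.04      ]
turq top mid [0.53805161 0.04970546 0.04      ] (array([0.54000655, 0.04977758, 0.03647038]), np.float64(0.000574065296133857))
pink [0.36464528 0.28321535 0.04      ] purple [ 0.3620112  -0.27773899  0.04      ]
```

```bash
cat >> h.py <<'E'
from scipy.spatial.transform import Rotation as Ro
def st():
    s=telemetry.observe(); M=Ro.from_euler('xyz',s['tool_rot']).as_matrix()
    print('t',s['clock'],'pos',(s['position']*1000).round(1),'jaw yaw',np.degrees(np.arctan2(M[1,1],M[0,1])).round(2),'tool x',M[:,0].round(4),'F',s['force'].round(1),'w',(s['grip_width']*1000).round(1),'q',s['qpos'].round(2))
E
python3 -c "
from h import *
st()"
```

```text
Traceback (most recent call last):
  File "h.py", line 23, in st
    print('t',s['clock'],'pos',(s['position']*1000).round(1),'jaw yaw',np.degrees(np.arctan2(M[1,1],M[0,1])).round(2),'tool x',M[:,0].round(4),'F',s['force'].round(1),'w',(s['grip_width']*1000).round(1),'q',s['qpos'].round(2))
                                                                                                                                                                           ^^^^^^^^^^^^^^^^^^^^^^^^^^^^
AttributeError: 'float' object has no attribute 'round'
```

Call:
play_rows --pt "40 40 0 0 0 0 85" --pt "40 40 0 0 0 0 85" --pt "40 40 0 0 0 0 85" --pt "40 40 0 0 0 0 85" --pt "40 40 0 0 0 0 85" --pt "30 50 0 0 0 0 85" --pt "10 55 0 0 0 0 85" --pt "10 55 0 0 0 0 85" --grip_force 40

```text
clock: 1.1
position: [0.4161, -0.2406, 0.1956]
tool_rot: [-0.963, 1.57, 2.447]
force: [1.2, 0.3, 0.0]
grip_width: 0.0852
```

```bash
python3 -c "
from h import *
st()"
```

```text
Traceback (most recent call last):
  File "h.py", line 23, in st
    print('t',s['clock'],'pos',(s['position']*1000).round(1),'jaw yaw',np.degrees(np.arctan2(M[1,1],M[0,1])).round(2),'tool x',M[:,0].round(4),'F',s['force'].round(1),'w',(s['grip_width']*1000).round(1),'q',s['qpos'].round(2))
                                                                                                                                                                           ^^^^^^^^^^^^^^^^^^^^^^^^^^^^
AttributeError: 'float' object has no attribute 'round'
```

```bash
sed -i "s/(s\['grip_width'\]\*1000).round(1)/round(s['grip_width']*1000,1)/" h.py; python3 -c "
from h import *
st()
im=grab('top','t1.png'); g=grab('scene','s1.png')
st()"
```

```text
t 1.1 pos [ 416.1 -240.6  195.6] jaw yaw -74.58 tool x [-3.e-04  3.e-04 -1.e+00] F [1.2 0.3 0. ] w 85.2 q [ 0.54  0.3  -0.17  1.96  0.06  0.89 -0.96]
t 1.2 pos [ 417.1 -237.3  195.9] jaw yaw -74.23 tool x [ 1.0e-04  1.6e-03 -1.0e+00] F [-0.  -1.4 -0.9] w 84.8 q [ 0.53  0.3  -0.17  1.96  0.06  0.89 -0.96]
```

Call:
play_rows --pt "3 40 0 0 0 0 85" --pt "3 40 0 0 0 0 85" --pt "3 40 -15 0 0 0 85" --pt "4 40 -15 0 0 0 85" --pt "4 40 -15 0 0 0 85" --pt "4 37 -15 0 0 0 85" --pt "0 0 -20 0 0 0 85" --pt "0 0 0 0 0 0 85"

```text
clock: 2.2
position: [0.4361, -0.0056, 0.1149]
tool_rot: [-0.228, 1.568, -3.101]
force: [-0.1, 0.2, 1.3]
grip_width: 0.085
```

```bash
python3 -c "
from h import *
st()"
```

```text
t 2.2 pos [436.1  -5.6 114.9] jaw yaw -74.57 tool x [-2.5e-03 -1.0e-04 -1.0e+00] F [-0.1  0.2  1.3] w 85.0 q [ 0.1   0.36 -0.27  2.14  0.16  0.66 -1.58]
```

Call:
play_rows --pt "4 9.5 -20 0 0 0 85" --pt "0 0 -30 0 0 0 85" --pt "0 0 -30 0 0 0 85" --pt "0 0 -15 0 0 0 85" --pt "0 0 0 0 0 0 85" --pt "0 0 0 0 0 0 85"

```text
clock: 2.95
position: [0.4415, 0.0036, 0.0217]
tool_rot: [2.819, 1.57, -0.054]
force: [0.0, -0.5, 1.3]
grip_width: 0.085
```

```bash
python3 -c "
from h import *
st()
o=np.hstack([cv2.resize(grab('top')[190:290,200:330],(390,300)),cv2.resize(grab('scene')[130:230,225:355],(390,300))])
cv2.imwrite('pics/g.png',np.clip(o*1.4,0,255).astype(np.uint8))"
```

```text
t 2.95 pos [441.5   3.6  21.7] jaw yaw -74.64 tool x [ 1.e-03 -1.e-04 -1.e+00] F [ 0.  -0.5  1.3] w 85.0 q [ 0.02  0.55 -0.2   2.19  0.26  0.42 -1.7 ]
```

View pics/g.png

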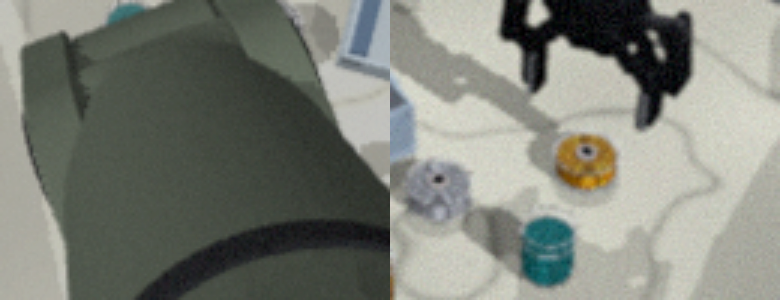

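The top view is blocked by the arm. In the scene crop the finger tips at about (535,90) and (650,125) stand above the reel at (587,160), so I'll check that against projection.

```bash
python3 -c "
from h import *
g=lambda P:(proj('scene',P)-[225,130])*3+[390,0]
s=telemetry.observe();p=s['position'];M=Ro.from_euler('xyz',s['tool_rot']).as_matrix()
for b in(0,.013,.032):
  for k in(-.0425,0,.0425): print(b,k,g(p-b*M[:,0]+k*M[:,1]).round(0))
print(g([.4405,.004,.022]),g([.4405,.004,.0]))
"
```

```text
0 -0.0425 [[635. 168.]]
0 0 [[586. 150.]]
0 0.0425 [[539. 133.]]
0.013 -0.0425 [[636. 156.]]
0.013 0 [[587. 138.]]
0.013 0.0425 [[539. 121.]]
0.032 -0.0425 [[638. 138.]]
0.032 0 [[588. 120.]]
0.032 0.0425 [[540. 103.]]
[[587.22762535 149.68135032]] [[585.72658878 169.53286147]]
```

Call:
play_rows --pt "-0.5 0 -8 0 0 0 85" --pt "0 0 -8 0 0 0 85" --pt "0 0 0 0 0 0 85" --pt "0 0 0 0 0 0 85"

```text
clock: 3.55
position: [0.4404, 0.004, 0.0047]
tool_rot: [-0.199, 1.57, -3.072]
force: [0.6, 0.1, -0.1]
grip_width: 0.0851
```

```bash
python3 -c "
from h import *
st()
o=cv2.resize(grab('scene')[130:210,240:340],(800,600),interpolation=cv2.INTER_CUBIC)
cv2.imwrite('pics/g2.png',np.clip(o*1.8,0,255).astype(np.uint8))"
```

```text
t 3.55 pos [440.4   4.    4.7] jaw yaw -74.6 tool x [-4.e-04 -0.e+00 -1.e+00] F [ 0.6  0.1 -0.1] w 85.1 q [-0.    0.58 -0.18  2.2   0.27  0.38 -1.71]
```

View pics/g2.png

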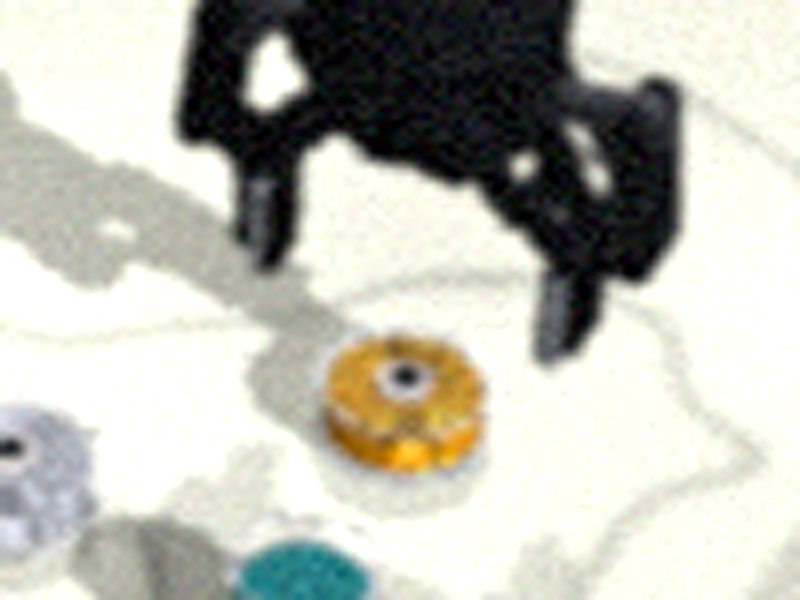

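The two finger tips show at (265,268) and (550,360), about 9 px (real image) higher than their expected place. That means they are either about 27 mm higher or farther from the camera. I'll check the base against projection and locate the shadows.

```bash
python3 -c "
from h import *
print(proj('scene',[[0,0,0],[.1,0,0],[0,.1,0],[0,-.1,0]]).round(0), proj('top',[[0,0,0],[.1,0,0]]).round(0))
s=telemetry.observe();p=s['position'];M=Ro.from_euler('xyz',s['tool_rot']).as_matrix()
for b in(0,.013,.04,.06,.1): print(b,[((proj('scene',p-b*M[:,0]+k*M[:,1])-[240,130])*[8,7.5]).round(0).tolist() for k in(-.057,-.0425,.0425,.057)])
im=cv2.imread('pics/scene0.png');o=cv2.resize(im[50:170,310:470],(800,600)); cv2.imwrite('pics/b.png',o)
"
```

```text
[[386. 112.]
 [367. 126.]
 [417. 126.]
 [358.  99.]] [[260. 447.]
 [261. 397.]]
0 [[[576.0, 472.0]], [[531.0, 457.0]], [[278.0, 370.0]], [[236.0, 356.0]]]
0.013 [[[580.0, 443.0]], [[535.0, 427.0]], [[279.0, 341.0]], [[237.0, 327.0]]]
0.04 [[[589.0, 380.0]], [[543.0, 365.0]], [[282.0, 279.0]], [[239.0, 264.0]]]
0.06 [[[595.0, 332.0]], [[548.0, 317.0]], [[284.0, 231.0]], [[240.0, 217.0]]]
0.1 [[[609.0, 232.0]], [[560.0, 217.0]], [[288.0, 131.0]], [[243.0, 117.0]]]
```

Call:
play_rows --pt "0 0 0 0 0 0 60" --pt "0 0 0 0 0 0 60" --pt "0 0 0 0 0 0 60" --pt "0 0 0 0 0 0 60" --grip_force 20

```text
clock: 4.1
position: [0.4405, 0.0039, 0.0048]
tool_rot: [-3.027, 1.571, 0.383]
force: [0.9, 0.2, -0.3]
grip_width: 0.0601
```

```bash
python3 -c "
from h import *
st()
o=cv2.resize(grab('scene')[130:210,240:340],(800,600),interpolation=cv2.INTER_CUBIC)
cv2.imwrite('pics/g3.png',np.clip(o*1.8,0,255).astype(np.uint8))"
```

```text
t 4.1 pos [440.5   3.9   4.8] jaw yaw -74.61 tool x [ 1.e-04  0.e+00 -1.e+00] F [ 0.9  0.2 -0.3] w 60.1 q [-0.    0.58 -0.18  2.2   0.27  0.38 -1.71]
```

View pics/g3.png

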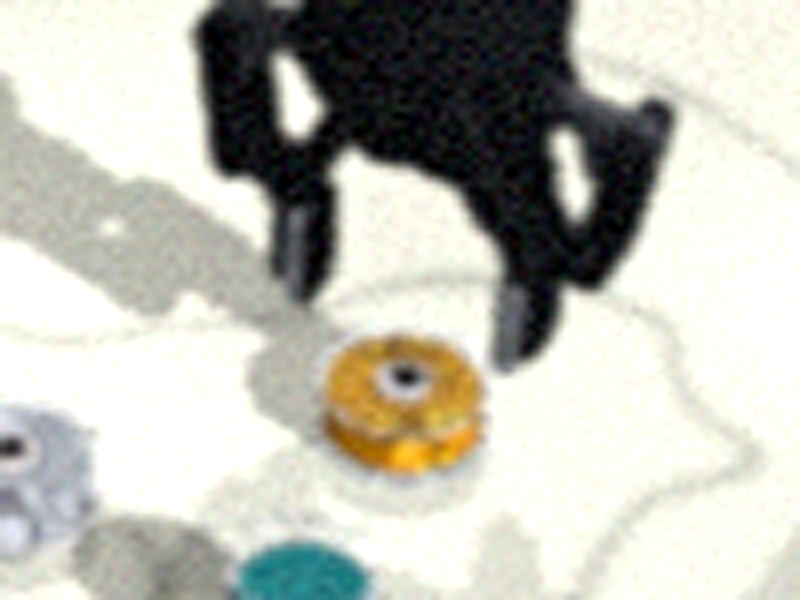

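At 60 mm opening the tips are at (300,303) and (505,370), still looking about 27 mm high, and the shadows look detached too. Closing gently here will settle it: the width stops at 54 mm only if the pads really reach the reel.

Call:
play_rows --pt "0 0 0 0 0 0 48" --pt "0 0 0 0 0 0 48" --pt "0 0 0 0 0 0 48" --pt "0 0 0 0 0 0 48" --grip_force 20

```text
clock: 4.65
position: [0.4404, 0.0039, 0.0048]
tool_rot: [-0.336, 1.571, 3.075]
force: [-0.5, 0.4, 0.1]
grip_width: 0.0481
```

```bash
python3 -c "
from h import *
st()
a=grab('scene','s2.png')"
```

```text
t 4.65 pos [440.4   3.9   4.8] jaw yaw -74.6 tool x [-1.e-04  0.e+00 -1.e+00] F [-0.5  0.4  0.1] w 48.1 q [-0.    0.58 -0.18  2.2   0.27  0.38 -1.71]
```

The jaw closed to 48 mm, so the pads aren't at reel height. I'll reopen and go down in small steps, watching the force, to find the true tip height.

Call:
play_rows --pt "0 0 0 0 0 0 70" --pt "0 0 0 0 0 0 70" --pt "0 0 -3 0 0 0 70" --pt "0 0 -3 0 0 0 70" --pt "0 0 -3 0 0 0 70" --pt "0 0 0 0 0 0 70"

```text
clock: 5.45
position: [0.4403, 0.0039, -0.0045]
tool_rot: [-0.154, 1.57, -3.027]
force: [0.0, -0.1, -0.5]
grip_width: 0.0702
```

```bash
python3 -c "
from h import *
st()
o=cv2.resize(grab('scene')[130:210,240:340],(800,600),interpolation=cv2.INTER_CUBIC)
cv2.imwrite('pics/g4.png',np.clip(o*1.8,0,255).astype(np.uint8))"
```

```text
t 5.45 pos [440.3   3.9  -4.5] jaw yaw -74.6 tool x [-5.e-04 -1.e-04 -1.e+00] F [ 0.  -0.1 -0.5] w 70.2 q [-0.01  0.6  -0.17  2.2   0.28  0.36 -1.72]
```

Call:
play_rows --pt "0 0 -2 0 0 0 70" --pt "0 0 -2 0 0 0 70" --pt "0 0 0 0 0 0 70"

```text
clock: 5.88
position: [0.4404, 0.0039, -0.0083]
tool_rot: [-0.275, 1.571, 3.135]
force: [-0.9, -0.2, 0.1]
grip_width: 0.0704
```

Call:
play_rows --pt "0 0 -2 0 0 0 70" --pt "0 0 -2 0 0 0 70" --pt "0 0 -2 0 0 0 70" --pt "0 0 0 0 0 0 70"

```text
clock: 6.38
position: [0.4404, 0.0039, -0.0144]
tool_rot: [-0.162, 1.571, -3.034]
force: [-0.0, -0.8, -0.2]
grip_width: 0.07
```

```bash
python3 -c "
from h import *
st()
o=cv2.resize(grab('scene')[130:210,240:340],(800,600),interpolation=cv2.INTER_CUBIC)
cv2.imwrite('pics/g5.png',np.clip(o*1.8,0,255).astype(np.uint8))"
```

```text
t 6.375 pos [440.4   3.9 -14.4] jaw yaw -74.6 tool x [-3.e-04 -0.e+00 -1.e+00] F [-0.  -0.8 -0.2] w 70.0 q [-0.02  0.62 -0.16  2.2   0.29  0.33 -1.73]
```

View pics/g5.png

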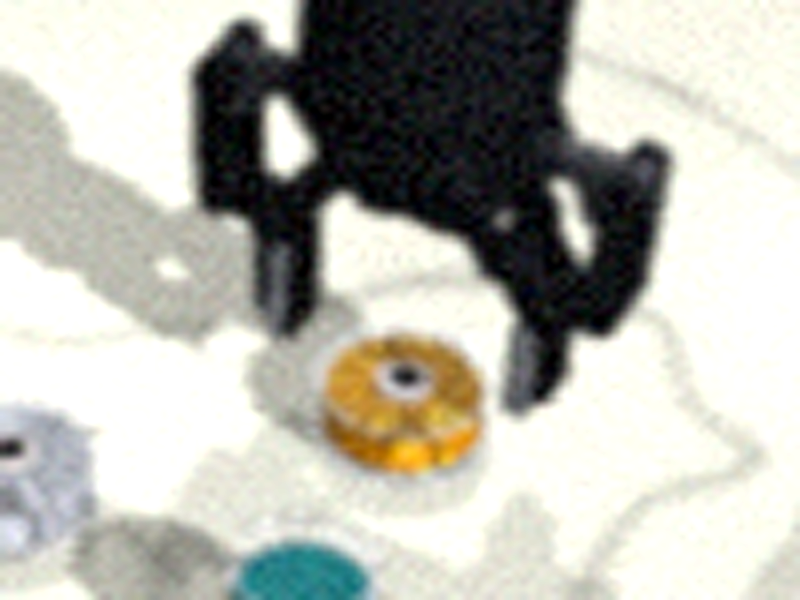

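The tips are now at (285,335) and (525,410), level with the reel top at (405,372), and there's still no contact force. So the reported z reads about 28 mm low. I'll go down 14 mm more and close.

Call:
play_rows --pt "0 0 -4 0 0 0 70" --pt "0 0 -4 0 0 0 70" --pt "0 0 -3 0 0 0 70" --pt "0 0 -3 0 0 0 70" --pt "0 0 0 0 0 0 70"

```text
clock: 7.05
position: [0.4403, 0.0039, -0.0285]
tool_rot: [-0.191, 1.57, -3.064]
force: [0.0, 0.3, 0.9]
grip_width: 0.0702
```

Call:
play_rows --pt "0 0 -2 0 0 0 70" --pt "0 0 -1 0 0 0 70" --pt "0 0 -1 0 0 0 70" --pt "0 0 0 0 0 0 70"

```text
clock: 7.55
position: [0.4404, 0.0039, -0.0323]
tool_rot: [-0.378, 1.571, 3.032]
force: [0.8, -0.2, -0.6]
grip_width: 0.0702
```

Call:
play_rows --pt "0 0 3 0 0 0 62" --pt "0 0 0 0 0 0 55" --pt "0 0 0 0 0 0 48" --pt "0 0 0 0 0 0 45" --pt "0 0 0 0 0 0 45" --pt "0 0 0 0 0 0 45" --grip_force 30

```text
clock: 8.3
position: [0.4406, 0.0039, -0.0288]
tool_rot: [2.722, 1.57, -0.151]
force: [-2.3, -0.0, 14.7]
grip_width: 0.053
```

```bash
python3 -c "
from h import *
st()
o=cv2.resize(grab('scene')[130:210,240:340],(800,600),interpolation=cv2.INTER_CUBIC)
cv2.imwrite('pics/g6.png',np.clip(o*1.8,0,255).astype(np.uint8))"
```

```text
t 8.3 pos [440.6   3.9 -28.8] jaw yaw -74.6 tool x [ 6.e-04 -1.e-04 -1.e+00] F [-2.3 -0.  14.7] w 53.0 q [-0.03  0.66 -0.14  2.21  0.3   0.3  -1.74]
```

View pics/g6.png

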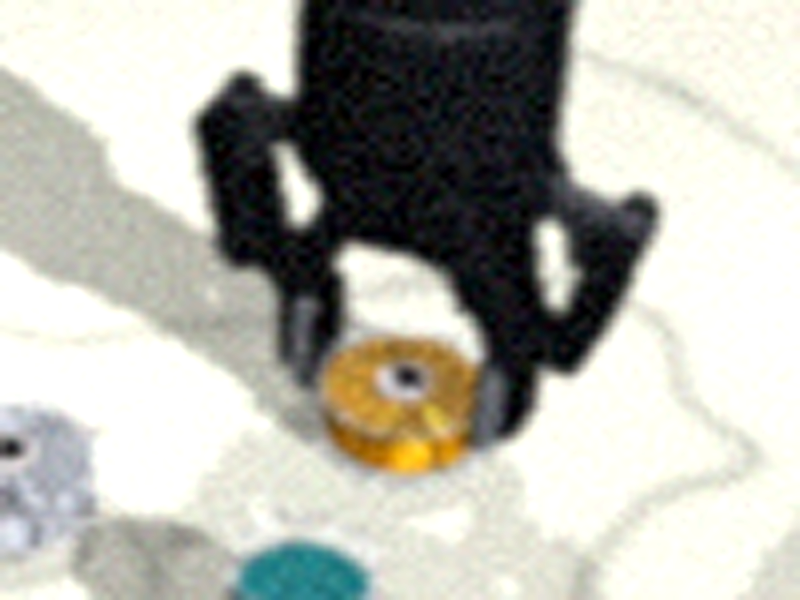

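The reel sits squarely between the pads: left pad at (310,340), right pad at (490,400), width 53 mm. The +15 N shows the tips touching the table at a reported z of about −29. I'll lift and carry it.

Call:
play_rows --pt "0 0 20 0 0 0 45" --pt "0 0 40 0 0 0 45" --pt "0 0 40 0 0 0 45" --pt "0 0 10 0 0 0 45" --pt "25 -35 0 0 0 0 45" --pt "25 -45 0 0 0 0 45" --pt "25 -45 0 0 0 0 45" --pt "25 -45 0 0 0 0 45" --grip_force 40

```text
clock: 9.35
position: [0.5407, -0.1676, 0.0799]
tool_rot: [-0.489, 1.57, 2.921]
force: [0.7, 1.4, -1.1]
grip_width: 0.0521
```

Call:
play_rows --pt "20 -45 0 0 0 0 45" --pt "0 -12 0 0 0 0 45" --pt "0 0 0 0 0 0 45" --pt "0 0 0 0 0 0 45"

```text
clock: 9.85
position: [0.5602, -0.2215, 0.0805]
tool_rot: [-1.144, 1.57, 2.268]
force: [-0.3, 1.6, -0.2]
grip_width: 0.0519
```

```bash
python3 -c "
from h import *
st()
g=grab('scene','s3.png'); t=grab('top')
o=np.hstack([cv2.resize(t[130:250,290:450],(400,300),interpolation=cv2.INTER_CUBIC),cv2.resize(g[60:240,100:340],(400,300),interpolation=cv2.INTER_CUBIC)])
cv2.imwrite('pics/g7.png',np.clip(o*1.6,0,255).astype(np.uint8))"
```

```text
t 9.85 pos [ 560.2 -221.5   80.5] jaw yaw -74.52 tool x [-6.e-04  7.e-04 -1.e+00] F [-0.3  1.6 -0.2] w 51.9 q [ 0.45  0.63 -0.24  1.75  0.2   0.79 -1.2 ]
```

View pics/g7.png

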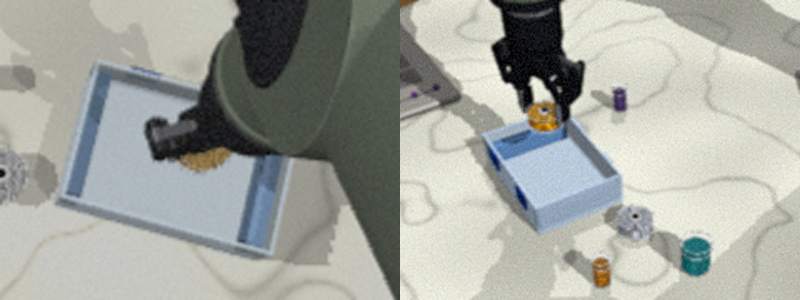

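The reel hangs over the middle of the well in both views: about (200,150) in the top crop and (545,115) in the scene crop. Lowering now.

Call:
play_rows --pt "0 0 -40 0 0 0 45" --pt "0 0 -35 0 0 0 45" --pt "0 0 -15 0 0 0 45" --pt "0 0 -7 0 0 0 45" --pt "0 0 -5 0 0 0 45" --pt "0 0 0 0 0 0 45" --pt "0 0 0 0 0 0 45"

```text
clock: 10.82
position: [0.5609, -0.2232, -0.0205]
tool_rot: [2.579, 1.57, -0.294]
force: [-0.6, 0.7, -1.1]
grip_width: 0.0522
```

Call:
play_rows --pt "0 0 -1 0 0 0 45" --pt "0 0 -1 0 0 0 45" --pt "0 0 0 0 0 0 45"

```text
clock: 11.2
position: [0.5604, -0.2231, -0.0233]
tool_rot: [-0.702, 1.571, 2.708]
force: [-0.3, -0.5, -0.6]
grip_width: 0.0521
```

Call:
play_rows --pt "0 0 -1 0 0 0 45" --pt "0 0 0 0 0 0 60" --pt "0 0 0 0 0 0 68" --pt "0 0 0 0 0 0 68" --pt "0 0 20 0 0 0 68" --pt "0 0 50 0 0 0 68" --pt "0 0 50 0 0 0 68" --pt "0 0 0 0 0 0 68"

```text
clock: 12.2
position: [0.5627, -0.2239, 0.101]
tool_rot: [2.529, 1.564, -0.345]
force: [0.6, 0.0, 0.3]
grip_width: 0.0678
```

Call:
play_rows --pt "0 50 0 0 0 7 68" --pt "0 55 0 0 0 7 60" --pt "0 55 0 0 0 7 50" --pt "0 55 0 0 0 7 40" --pt "0 55 0 0 0 7 40" --pt "0 55 0 0 0 7 40" --pt "0 55 0 0 0 7 40" --pt "0 55 0 0 0 7.3 40"

```text
clock: 13.2
position: [0.5603, 0.2135, 0.0965]
tool_rot: [1.289, 1.57, -0.598]
force: [0.4, -0.1, -0.2]
grip_width: 0.0403
```

```bash
python3 -c "
from h import *
g=grab('scene','s4.png'); t=grab('top','t4.png')
st()
o=np.hstack([cv2.resize(t[145:235,300:420],(400,300),interpolation=cv2.INTER_CUBIC),cv2.resize(g[200:320,270:430],(400,300),interpolation=cv2.INTER_CUBIC)])
cv2.imwrite('pics/g8.png',np.clip(o*1.6,0,255).astype(np.uint8))
h=cv2.cvtColor(t,cv2.COLOR_BGR2HSV); m=cv2.inRange(h,(8,120,60),(28,255,255)); c,_,s,ce=cv2.connectedComponentsWithStats(m)
print([(ce[i].round(1),s[i,4],plane('top',ce[i],.022).round(4)) for i in range(1,c) if s[i,4]>60])"
```

```text
t 13.3 pos [559.  218.9  96.6] jaw yaw -17.69 tool x [ 1.0e-04  3.6e-03 -1.0e+00] F [ 0.1 -0.4  0.3] w 40.1 q [-0.12  0.65 -0.52  1.74  0.4   0.87 -1.12]
[(array([359.6, 194.8]), np.int32(174), array([ 0.5595, -0.2243,  0.022 ]))]
```

View pics/g8.png

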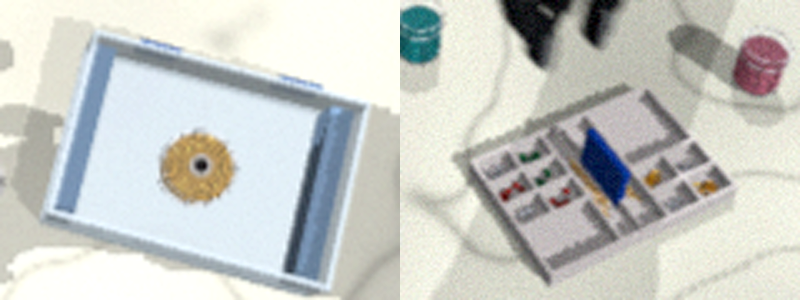

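The reel lies in the middle of the well at top crop (200,166), about (0.560,-0.224). The tray's fin shows at (605,165) in the scene crop, with the gripper behind it. Moving over the fin next.

Call:
play_rows --pt "-9.5 35.5 0 0 0 -0.5 40" --pt "0 0 -20 0 0 0 40" --pt "0 0 -20 0 0 0 40" --pt "0 0 -6 0 0 0 40" --pt "0 0 0 0 0 0 40" --pt "0 0 0 0 0 0 40"

```text
clock: 14.05
position: [0.5514, 0.2473, 0.0503]
tool_rot: [2.285, 1.57, 0.385]
force: [-0.1, -0.1, 0.3]
grip_width: 0.04
```

```bash
python3 -c "
from h import *
st()
g=grab('scene','s5.png')
o=cv2.resize(g[210:300,290:410],(800,600),interpolation=cv2.INTER_CUBIC)
cv2.imwrite('pics/g9.png',np.clip(o*1.8,0,255).astype(np.uint8))"
```

```text
t 14.05 pos [551.4 247.3  50.3] jaw yaw -18.83 tool x [ 6.e-04  2.e-04 -1.e+00] F [-0.1 -0.1  0.3] w 40.0 q [-0.19  0.71 -0.48  1.75  0.44  0.79 -1.22]
```

View pics/g9.png

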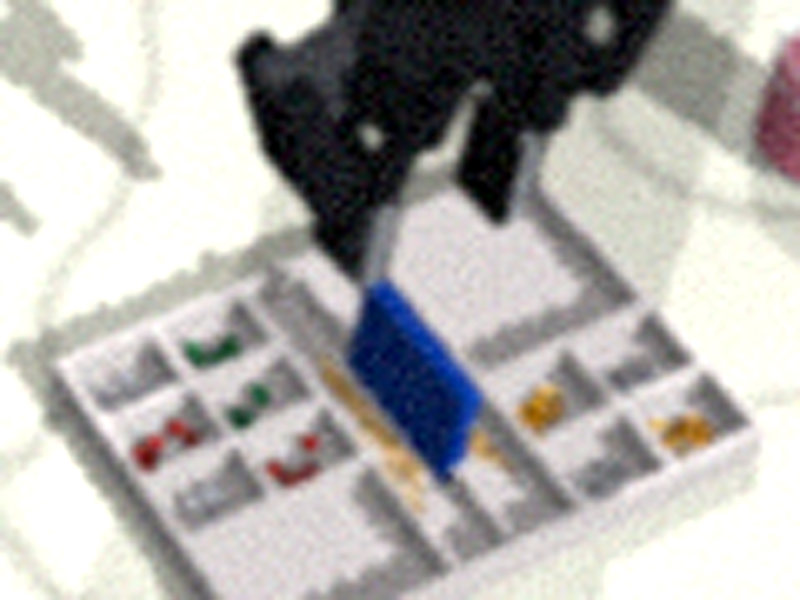

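The tips at (375,275) and (505,220) stand above and behind the fin, whose top edge runs from (380,285) to (480,395). I'll convert those pixels to positions.

```bash
python3 -c "
from h import *
c=lambda p:np.array(p)/(800/120)+[290,210]-.4
print('tip mid px',c((440,248)),'proj TCP at z .07,.08', proj('scene',[[.5514,.2473,.07],[.5514,.2473,.08]]))
a,b=plane('scene',c((378,283)),.046),plane('scene',c((478,397)),.046)
print('fin top ends',a,b,(a+b)/2,np.linalg.norm(a-b),np.degrees(np.arctan2(*(a-b)[[1,0]])))
im=cv2.imread('pics/top0.png');h=cv2.cvtColor(im,cv2.COLOR_BGR2HSV);m=cv2.inRange(h[180:210,140:180],(100,120,30),(128,255,255));r=cv2.minAreaRect(cv2.findNonZero(m)+np.array([140,180]));print(r,plane('top',r[0],.040))
"
```

```text
tip mid px [355.6 246.8] proj TCP at z .07,.08 [[351.20738644 250.23057543]
 [352.02197224 246.95701836]]
fin top ends [0.54382794 0.23483216 0.046     ] [0.55748398 0.27907701 0.046     ] [0.55065596 0.25695459 0.046     ] 0.04630436572647512 -107.15268803265151
((158.6027374267578, 194.2260284423828), (22.823022842407227, 3.2771520614624023), 20.556047439575195) [0.54755857 0.25238334 0.04      ]
```

Call:
play_rows --pt "-2 7 0 0 0 0.4 40" --pt "0 0 -20 0 0 0 40" --pt "0 0 -20 0 0 0 40" --pt "0 0 -12 0 0 0 40" --pt "0 0 0 0 0 0 30" --pt "0 0 0 0 0 0 20" --pt "0 0 0 0 0 0 3" --pt "0 0 0 0 0 0 3" --grip_force 40

```text
clock: 15.1
position: [0.5494, 0.2546, -0.0016]
tool_rot: [2.282, 1.57, 0.39]
force: [-0.9, 0.6, 7.5]
grip_width: 0.0066
```

Call:
play_rows --pt "0 0 0 0 0 0 3" --pt "0 0 0 0 0 0 3" --pt "0 0 0 0 0 0 3" --grip_force 80

```text
clock: 15.48
position: [0.5495, 0.2546, -0.0014]
tool_rot: [2.164, 1.57, 0.272]
force: [-0.7, -1.0, 8.8]
grip_width: 0.0058
```

```bash
python3 -c "
from h import *
st()
g=grab('scene','s6.png')"
```

```text
t 15.475 pos [549.5 254.6  -1.4] jaw yaw -18.41 tool x [ 1.1e-03  3.0e-04 -1.0e+00] F [-0.7 -1.   8.8] w 5.8 q [-0.23  0.79 -0.44  1.76  0.49  0.7  -1.26]
```

Call:
play_rows --pt "0 0 10 0 0 0 3" --pt "0 0 20 0 0 0 3" --pt "0 0 30 0 0 0 3" --pt "0 0 30 0 0 0 3" --pt "0 0 25 0 0 0 3" --pt "0 -25 0 0 0 -4 3" --pt "0 -35 0 0 0 -6 3" --pt "0 -40 0 0 0 -8 3"

```text
clock: 16.52
position: [0.5486, 0.1527, 0.1132]
tool_rot: [0.847, 1.571, -1.364]
force: [0.3, -0.4, -1.9]
grip_width: 0.0057
```

Call:
play_rows --pt "0 -50 0 0 0 -9 3" --pt "0 -50 0 0 0 -9 3" --pt "0 -50 0 0 0 -9 3" --pt "0 -50 0 0 0 -9 3" --pt "0 -50 0 0 0 -9 3" --pt "0 -40 0 0 0 -8 3" --pt "0 -20 0 0 0 -5 3" --pt "0 0 0 0 0 0 3"

```text
clock: 17.52
position: [0.5485, -0.1567, 0.1129]
tool_rot: [1.14, 1.571, -2.082]
force: [-0.8, 0.4, -1.7]
grip_width: 0.0055
```

```bash
python3 -c "
from h import *
st()"
```

```text
t 17.525 pos [ 548.5 -156.7  112.9] jaw yaw -94.57 tool x [-1.e-04 -2.e-04 -1.e+00] F [-0.8  0.4 -1.7] w 5.5 q [ 0.3   0.54 -0.17  1.82  0.12  0.79 -1.59]
```

Call:
play_rows --pt "4 -25 0 0 0 -4 3" --pt "4 -25 0 0 0 -4 3" --pt "3.5 -16 -10 0 0 -1.4 3" --pt "0 0 -10 0 0 0 3" --pt "0 0 0 0 0 0 3" --pt "0 0 0 0 0 0 3"

```text
clock: 18.27
position: [0.5606, -0.2207, 0.0928]
tool_rot: [-1.101, 1.57, 1.801]
force: [-0.1, -0.8, -1.2]
grip_width: 0.0055
```

```bash
python3 -c "
from h import *
st()
g=grab('scene','s7.png'); t=grab('top','t7.png')
o=np.hstack([cv2.resize(t[135:255,290:450],(400,300),interpolation=cv2.INTER_CUBIC),cv2.resize(g[100:220,115:275],(400,300),interpolation=cv2.INTER_CUBIC)])
o=cv2.resize(o,(800,300))
cv2.imwrite('pics/g10.png',np.clip(o*1.6,0,255).astype(np.uint8))"
```

```text
t 18.275 pos [ 560.6 -220.7   92.8] jaw yaw -103.73 tool x [-1.e-04  5.e-04 -1.e+00] F [-0.1 -0.8 -1.2] w 5.5 q [ 0.36  0.61 -0.12  1.75  0.1   0.79 -1.62]
```

View pics/g10.png

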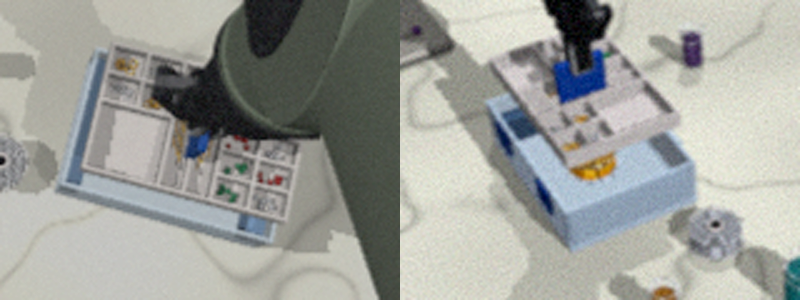

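The tray hangs level and aligned over the case: top-view corners at (110,42), (82,170), (277,223), and scene corners at (90,58), (165,152), (280,112). I'll compute its held offset.

```bash
python3 -c "
from h import *
c=lambda p:np.array(p)/2.5+[290,135]-.3
d=lambda p:np.array(p)/2.5+[115,100]-.3
z=.110
A,B,C=[plane('top',c(p),z)[:2] for p in((110,42),(82,170),(277,223))]
print('top',A,B,C,'ctr',(A+C)/2,np.linalg.norm(A-B),np.linalg.norm(C-B),'yaw long',np.degrees(np.arctan2(*(B-C)[::-1])))
A,B,C=[plane('scene',d(p),z)[:2] for p in((90,58),(165,152),(280,112))]
print('scene',A,B,C,'ctr',(A+C)/2,np.linalg.norm(A-B),np.linalg.norm(C-B))
f=lambda p:np.array(p)/(400/120)+(300,145)-.35
P=np.array([plane('top',f(p),.052)[:2] for p in((97,33),(368,103),(330,290),(43,220))])
print('case',P,P.mean(0)); q=lambda v:np.degrees(np.arctan2(v[1],v[0])); print(q(P[0]-P[1]),q(P[3]-P[2]),q(P[0]-P[3]),q(P[1]-P[2]))
"
```

```text
top [ 0.6381191  -0.14823898] [ 0.52418571 -0.12314379] [ 0.48267443 -0.28576132] ctr [ 0.56039677 -0.21700015] 0.11666441574497322 0.1678321977453509 yaw long 75.67995454303845
scene [ 0.59770334 -0.31794461] [ 0.63647009 -0.15360632] [ 0.52713137 -0.12188544] ctr [ 0.56241736 -0.21991503] 0.1688488572803118 0.11384713027690865
case [[ 0.64862235 -0.1470536 ]
 [ 0.60158719 -0.33370716]
 [ 0.47138345 -0.30184802]
 [ 0.51474369 -0.10893841]] [ 0.55908417 -0.2228868 ]
75.85640055508098 77.33217732010928 -15.891627267628314 -13.749373503330283
```

Call:
play_rows --pt "-0.8 -2.5 -15 0 0 0 3" --pt "0 0 -15 0 0 0 3" --pt "0 0 -6 0 0 0 3" --pt "0 0 -4 0 0 0 3" --pt "0 0 -4 0 0 0 3" --pt "0 0 -3 0 0 0 3" --pt "0 0 0 0 0 0 3" --pt "0 0 0 0 0 0 3"

```text
clock: 19.38
position: [0.5598, -0.2241, 0.046]
tool_rot: [-3.09, 1.57, -0.189]
force: [-0.3, 0.0, -2.2]
grip_width: 0.0055
```

Call:
play_rows --pt "0 0 -3 0 0 0 3" --pt "0 0 -3 0 0 0 3" --pt "0 0 -2 0 0 0 3" --pt "0 0 0 0 0 0 3"

```text
clock: 19.88
position: [0.5595, -0.224, 0.0376]
tool_rot: [-0.203, 1.57, 2.698]
force: [-0.4, 0.1, -2.3]
grip_width: 0.0057
```

```bash
python3 -c "
from h import *
st()"
```

```text
t 19.875 pos [ 559.5 -224.    37.6] jaw yaw -103.8 tool x [-3.e-04  2.e-04 -1.e+00] F [-0.4  0.1 -2.3] w 5.7 q [ 0.36  0.69 -0.11  1.77  0.11  0.69 -1.63]
```

No contact so far: the underside is at about 39 mm, inside the 52 mm walls. Continuing down.

Call:
play_rows --pt "0 0 -2 0 0 0 3" --pt "0 0 -1.5 0 0 0 3" --pt "0 0 -1.5 0 0 0 3" --pt "0 0 0 0 0 0 3"

```text
clock: 20.38
position: [0.5596, -0.224, 0.0327]
tool_rot: [-0.255, 1.571, 2.646]
force: [-0.1, 0.4, -0.9]
grip_width: 0.0056
```

```bash
python3 -c "
from h import *
st()
g=grab('scene','s8.png'); t=grab('top','t8.png')
o=np.hstack([cv2.resize(t[135:255,290:450],(400,300),interpolation=cv2.INTER_CUBIC),cv2.resize(g[100:220,115:275],(400,300),interpolation=cv2.INTER_CUBIC)])
cv2.imwrite('pics/g11.png',np.clip(o*1.6,0,255).astype(np.uint8))"
```

```text
t 20.375 pos [ 559.6 -224.    32.7] jaw yaw -103.8 tool x [-1.e-04  0.e+00 -1.e+00] F [-0.1  0.4 -0.9] w 5.6 q [ 0.36  0.7  -0.11  1.77  0.11  0.68 -1.63]
```

View pics/g11.png

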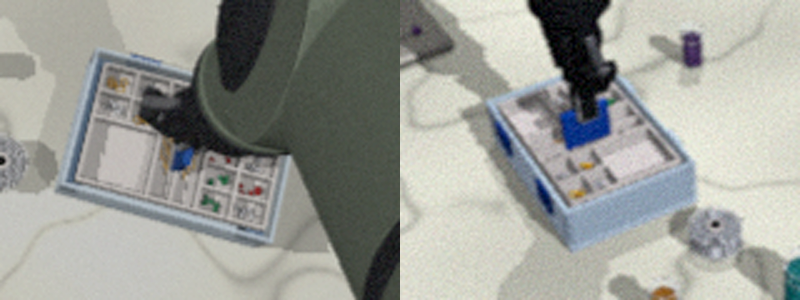

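The tray is inside the walls with even margins in both views (top crop, rim at (90,65)–(270,230)). I'll lower the last millimetre and release.

Call:
play_rows --pt "0 0 -0.7 0 0 0 3" --pt "0 0 0 0 0 0 3" --pt "0 0 0 0 0 0 20" --pt "0 0 0 0 0 0 35" --pt "0 0 0 0 0 0 40" --pt "0 0 20 0 0 0 40" --pt "0 0 50 0 0 0 60" --pt "0 0 20 0 0 0 75"

```text
clock: 21.48
position: [0.5608, -0.2245, 0.1261]
tool_rot: [3.078, 1.567, -0.305]
force: [0.6, 0.5, -0.2]
grip_width: 0.0741
```

Call:
play_rows --pt "-3 40 0 0 0 4 75" --pt "-3 45 0 0 0 4 75" --pt "-3 45 0 0 0 4 75" --pt "-3 45 0 0 0 4 75" --pt "-3 45 0 0 0 4 75" --pt "-3 40 0 0 0 0 75" --pt "0 20 -20 0 0 0 75" --pt "0 0 0 0 0 0 75"

```text
clock: 22.48
position: [0.5412, 0.0574, 0.1024]
tool_rot: [-0.398, 1.57, 2.854]
force: [0.1, -0.5, -0.4]
grip_width: 0.0751
```

```bash
python3 -c "
from h import *
st()
g=grab('scene','s9.png'); t=grab('top','t9.png')
o=np.hstack([cv2.resize(t[145:235,300:420],(400,300),interpolation=cv2.INTER_CUBIC),cv2.resize(g[110:230,130:290],(400,300),interpolation=cv2.INTER_CUBIC)])
cv2.imwrite('pics/g12.png',np.clip(o*1.6,0,255).astype(np.uint8))"
```

```text
t 22.475 pos [541.2  57.4 102.4] jaw yaw -83.66 tool x [-6.e-04  2.e-04 -1.e+00] F [ 0.1 -0.5 -0.4] w 75.1 q [-0.04  0.52 -0.24  1.89  0.17  0.75 -1.84]
```

View pics/g12.png

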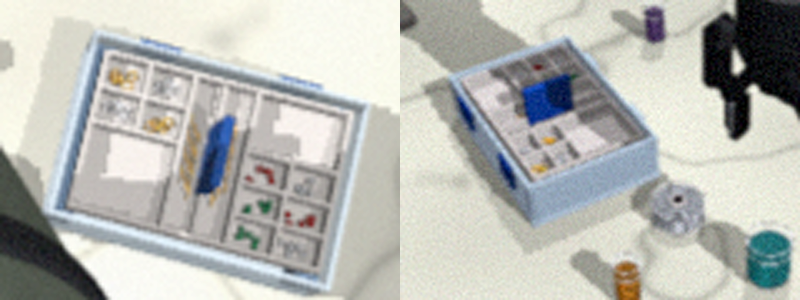

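The tray is seated with even margins: large pocket at top crop (125,172), slim pocket at (300,132), and the case edges look parallel to the tray. I'll measure the jars numerically and check the pocket targets.

```bash
python3 -c "
from h import *
t0=cv2.imread('pics/top0.png');t=cv2.imread('pics/t9.png')
h=cv2.cvtColor(t0,cv2.COLOR_BGR2HSV)
m=cv2.inRange(h[185:215,230:260],(75,90,30),(100,255,255)); p=cv2.findNonZero(m)+np.array([230,185]); print('turq top',cv2.boundingRect(p),cv2.minEnclosingCircle(p))
m=cv2.inRange(h[145:170,262:285],(5,90,30),(30,255,255)); p=cv2.findNonZero(m)+np.array([262,145]); print('amb top',cv2.boundingRect(p),cv2.minEnclosingCircle(p))
print('turq scene mid',plane('scene',(277.2,213.7),.024),'amber',plane('scene',(220.6,222.5),.024))
c=np.array([.5598,-.2235]);
for P in((.5479,-.1645,.037),(.5804,-.2847,.037)): print('crop',(proj('top',P)-[300,145])*3.333)
g=lambda p:np.array(p)/(400/120)+(300,145)-.35
for nm,q in(('large',[(82,128),(170,145),(150,222),(70,205)]),('slim',[(262,97),(350,118),(335,165),(248,145)]),('tray',[(107,48),(358,110),(318,280),(68,210)])): print(nm,np.mean([plane('top',g(p),.05) for p in q],0))
def topc(P): return proj('top',P)
for P in((.539,.050,.048),(.539,.05,0),(.646,-.0175,.048),(.646,-.0175,0)): print(P,topc(P),proj('scene',P))
"
```

```text
turq top (236, 192, 15, 14) ((243.17123413085938, 198.74658203125), 7.517043113708496)
amb top (270, 152, 8, 12) ((273.5, 157.40908813476562), 5.613325119018555)
turq scene mid [0.54641275 0.05541445 0.024     ] amber [ 0.65081086 -0.01564507  0.024     ]
crop [[118.63093398 176.6318938 ]]
crop [[289.67578787 134.73887564]]
large [ 0.54771399 -0.16085383  0.05      ]
slim [ 0.58108436 -0.28591185  0.05      ]
tray [ 0.55894928 -0.22570335  0.05      ]
(0.539, 0.05, 0.048) [[243.65378797 199.02534115]] [[277.99099712 203.1935159 ]]
(0.539, 0.05, 0) [[244.9972415  202.31037597]] [[277.25652051 217.92324111]]
(0.646, -0.0175, 0.048) [[273.58288998 155.14931117]] [[221.00984104 213.37630968]]
(0.646, -0.0175, 0) [[273.32788834 160.67534427]] [[222.2694946 228.0762807]]
```

Pocket targets agree with the picture to within 4 mm, and turquoise is at about (0.541,0.0515). Grasping it with the tips about 20 mm above the table.

Call:
play_rows --pt "0 -6 -20 0 0 0 75" --pt "0 0 -35 0 0 0 75" --pt "0 0 -35 0 0 0 75" --pt "0 0 -19 0 0 0 75" --pt "0 0 0 0 0 0 60" --pt "0 0 0 0 0 0 45" --pt "0 0 0 0 0 0 35" --pt "0 0 0 0 0 0 35" --grip_force 30

```text
clock: 23.58
position: [0.5426, 0.0496, -0.0054]
tool_rot: [3.016, 1.569, -0.018]
force: [-1.7, -1.1, 5.3]
grip_width: 0.0421
```

Call:
play_rows --pt "0 0 0 0 0 0 35" --pt "0 0 0 0 0 0 35" --pt "0 0 0 0 0 0 35"

```text
clock: 23.95
position: [0.5426, 0.0496, -0.0054]
tool_rot: [3.01, 1.569, -0.024]
force: [-1.2, -0.8, 6.2]
grip_width: 0.0417
```

```bash
python3 -c "
from h import *
st()"
```

```text
t 23.95 pos [542.6  49.6  -5.4] jaw yaw -83.83 tool x [ 0.0021 -0.     -1.    ] F [-1.2 -0.8  6.2] w 41.7 q [-0.06  0.7  -0.19  1.94  0.24  0.52 -1.88]
```

Call:
play_rows --pt "0 0 20 0 0 0 35" --pt "0 0 40 0 0 0 35" --pt "0 0 40 0 0 0 35" --pt "0.7 -30 15 0 0 0 35" --pt "0.7 -35 0 0 0 0 35" --pt "1 -40 0 0 0 0 35" --pt "1 -40 0 0 0 0 35" --pt "1 -35 0 0 0 0 35" --grip_force 40

```text
clock: 24.95
position: [0.5462, -0.132, 0.1095]
tool_rot: [2.668, 1.569, -0.366]
force: [0.0, -0.2, -0.0]
grip_width: 0.0413
```

Call:
play_rows --pt "1 -25 0 0 0 0 35" --pt "0 -8 0 0 0 0 35" --pt "0 0 0 0 0 0 35" --pt "0 0 0 0 0 0 35"

```text
clock: 25.45
position: [0.5472, -0.1618, 0.1084]
tool_rot: [-2.42, 1.57, 0.831]
force: [-0.2, 0.8, -1.0]
grip_width: 0.0418
```

```bash
python3 -c "
from h import *
st()
s=grab('scene','s10.png'); t=grab('top','t10.png')
for n,i in(('top',t),('scene',s)):
  h=cv2.cvtColor(i,cv2.COLOR_BGR2HSV); m=cv2.inRange(h,(78,110,40),(98,255,255)); c,_,q,ce=cv2.connectedComponentsWithStats(m)
  print(n,[(ce[k].round(1),q[k].tolist()) for k in range(1,c) if q[k,4]>20])
x=telemetry.observe()['position']; 
for z in(.128,.144): print(proj('top',[*x[:2],z]),proj('scene',[*x[:2],z]))
"
```

```text
t 25.45 pos [ 547.2 -161.8  108.4] jaw yaw -83.72 tool x [ 4.e-04  4.e-04 -1.e+00] F [-0.2  0.8 -1. ] w 41.8 q [ 0.35  0.55 -0.23  1.82  0.17  0.79 -1.43]
top [(array([345.7, 194.4]), [339, 192, 13, 6, 42])]
scene [(array([179.2,  60.4]), [177, 58, 5, 6, 22]), (array([206.1, 133.9]), [198, 123, 18, 21, 229])]
[[342.37543234 190.86609018]] [[207.94868722 134.6829879 ]]
[[343.95243542 189.37845246]] [[207.38857967 128.99352079]]
```

Call:
play_rows --pt "0.8 -1.7 -20 0 0 0 35" --pt "0 0 -30 0 0 0 35" --pt "0 0 -12 0 0 0 35" --pt "0 0 -6 0 0 0 35" --pt "0 0 -4 0 0 0 35" --pt "0 0 -2 0 0 0 35" --pt "0 0 -1 0 0 0 35" --pt "0 0 0 0 0 0 35"

```text
clock: 26.55
position: [0.548, -0.1648, 0.0333]
tool_rot: [2.882, 1.57, -0.151]
force: [-0.0, -0.7, 0.2]
grip_width: 0.0414
```

```bash
python3 -c "
from h import *
st()"
```

```text
t 26.55 pos [ 548.  -164.8   33.3] jaw yaw -83.8 tool x [ 3.e-04 -0.e+00 -1.e+00] F [-0.  -0.7  0.2] w 41.4 q [ 0.33  0.66 -0.2   1.85  0.21  0.64 -1.46]
```

Call:
play_rows --pt "0 0 -1 0 0 0 35" --pt "0 0 -0.5 0 0 0 35" --pt "0 0 0 0 0 0 35" --pt "0 0 0 0 0 0 48" --pt "0 0 0 0 0 0 54" --pt "0 0 0 0 0 0 54" --pt "0 0 20 0 0 0 54" --pt "0 0 50 0 0 0 54"

```text
clock: 27.55
position: [0.5466, -0.1643, 0.1007]
tool_rot: [-0.392, 1.567, 2.859]
force: [-0.4, 0.4, 0.6]
grip_width: 0.0546
```

Call:
play_rows --pt "0 0 20 0 0 0 54" --pt "15 20 0 0 0 0 54" --pt "18 25 0 0 0 0 54" --pt "18 28 0 0 0 0 54" --pt "18 28 0 0 0 0 54" --pt "18 28 0 0 0 0 54" --pt "10 18 0 0 0 0 54" --pt "0 0 0 0 0 0 54"

```text
clock: 28.55
position: [0.645, -0.0164, 0.1213]
tool_rot: [-1.167, 1.57, 2.085]
force: [-0.6, 0.5, 0.1]
grip_width: 0.054
```

```bash
python3 -c "
from h import *
st()
s=grab('scene','s11.png'); t=grab('top','t11.png')
for n,i in(('top',t),('scene',s)):
  h=cv2.cvtColor(i,cv2.COLOR_BGR2HSV); m=cv2.inRange(h,(75,90,30),(100,255,255)); m[:120]=0; c,_,q,ce=cv2.connectedComponentsWithStats(m)
  print(n,[(ce[k].round(1),q[k].tolist()) for k in range(1,c) if q[k,4]>20])
for z in(.037,.085): print(proj('top',[.548,-.1648,z]),proj('scene',[.548,-.1648,z]))
"
```

```text
t 28.55 pos [645.  -16.4 121.3] jaw yaw -83.7 tool x [-3.e-04  5.e-04 -1.e+00] F [-0.6  0.5  0.1] w 54.0 q [ 0.08  0.64 -0.23  1.6   0.17  0.92 -1.67]
top []
scene [(array([212.8, 157.5]), [208, 148, 10, 21, 123])]
[[335.72118963 197.95545566]] [[209.90317281 164.37075952]]
[[339.70946355 194.24154181]] [[208.35724681 148.99234797]]
```

Turquoise is standing in the pocket: its rows 148–169 match the expected 149–169. Now the amber jar.

Call:
play_rows --pt "1 -1 -30 0 0 0 54" --pt "0 0 -40 0 0 0 54" --pt "0 0 -35 0 0 0 54" --pt "0 0 -21 0 0 0 54" --pt "0 0 0 0 0 0 45" --pt "0 0 0 0 0 0 35" --pt "0 0 0 0 0 0 20" --pt "0 0 0 0 0 0 20" --grip_force 30

```text
clock: 29.65
position: [0.6468, -0.0188, -0.003]
tool_rot: [3.026, 1.569, -0.007]
force: [0.9, -0.1, 8.5]
grip_width: 0.0247
```

Call:
play_rows --pt "0 0 0 0 0 0 20" --pt "0 0 0 0 0 0 20" --pt "0 0 0 0 0 0 20"

```text
clock: 30.02
position: [0.6468, -0.0188, -0.003]
tool_rot: [3.0, 1.569, -0.034]
force: [0.6, 0.5, 8.8]
grip_width: 0.0249
```

```bash
python3 -c "
from h import *
st()"
```

```text
t 30.025 pos [646.8 -18.8  -3. ] jaw yaw -83.81 tool x [ 2.2e-03 -1.0e-04 -1.0e+00] F [0.6 0.5 8.8] w 24.9 q [ 0.07  0.81 -0.2   1.66  0.22  0.7  -1.71]
```

Call:
play_rows --pt "0 0 20 0 0 0 20" --pt "0 0 40 0 0 0 20" --pt "0 0 40 0 0 0 20" --pt "-6 -24 20 0 0 0 20" --pt "-10 -40 0 0 0 0 20" --pt "-10 -40 0 0 0 0 20" --pt "-10 -40 0 0 0 0 20" --pt "-10 -40 0 0 0 0 20" --grip_force 40

```text
clock: 31.02
position: [0.5996, -0.2041, 0.1172]
tool_rot: [2.733, 1.569, -0.3]
force: [0.1, -0.5, -1.1]
grip_width: 0.0241
```

Call:
play_rows --pt "-10 -40 0 0 0 0 20" --pt "-7 -30 0 0 0 0 20" --pt "-3.3 -12 0 0 0 0 20" --pt "0 0 0 0 0 0 20" --pt "0 0 0 0 0 0 20"

```text
clock: 31.65
position: [0.5802, -0.2831, 0.1159]
tool_rot: [-2.265, 1.57, 0.987]
force: [0.3, -0.3, 0.0]
grip_width: 0.0245
```

```bash
python3 -c "
from h import *
st()
s=grab('scene','s12.png'); t=grab('top','t12.png')
for n,i in(('top',t),('scene',s)):
  h=cv2.cvtColor(i,cv2.COLOR_BGR2HSV)
  for nm,l,u in(('amb',(5,110,50),(28,255,255)),('turq',(75,90,30),(100,255,255))):
    m=cv2.inRange(h,l,u); m[:90]=0; m[:,:150]=0; m[:,430:]=0; c,_,q,ce=cv2.connectedComponentsWithStats(m)
    print(n,nm,[(ce[k].round(1),q[k].tolist()) for k in range(1,c) if q[k,4]>20])
P=[*telemetry.observe()['position'][:2]]; f=telemetry.observe()['position'][2]+.003
for z in(f,f+.024,f+.048): print(proj('top',[*P,z]),proj('scene',[*P,z]))
"
```

```text
t 31.65 pos [ 580.2 -283.1  115.9] jaw yaw -83.7 tool x [ 4.e-04  7.e-04 -1.e+00] F [ 0.3 -0.3  0. ] w 24.5 q [ 0.51  0.65 -0.22  1.6   0.17  0.91 -1.24]
top amb []
top turq [(array([339.3, 195.2]), [332, 188, 16, 15, 186])]
scene amb [(array([162.2, 117.6]), [158, 108, 10, 17, 91])]
scene turq [(array([208.7, 158.4]), [201, 149, 16, 20, 258])]
[[398.71768715 177.64279115]] [[164.62998981 122.64646374]]
[[402.87193453 174.99993593]] [[163.11314711 114.28895897]]
[[407.30047486 172.18258061]] [[161.54549296 105.65149311]]
```

Call:
play_rows --pt "0.3 -1.5 -25 0 0 0 20" --pt "0 0 -30 0 0 0 20" --pt "0 0 -12 0 0 0 20" --pt "0 0 -6 0 0 0 20" --pt "0 0 -4 0 0 0 20" --pt "0 0 -3 0 0 0 20" --pt "0 0 -1 0 0 0 20" --pt "0 0 0 0 0 0 20"

```text
clock: 32.75
position: [0.5799, -0.2863, 0.0348]
tool_rot: [2.605, 1.571, -0.428]
force: [0.5, -0.3, -1.0]
grip_width: 0.0243
```

```bash
python3 -c "
from h import *
st()"
```

```text
t 32.75 pos [ 579.9 -286.3   34.8] jaw yaw -83.8 tool x [ 2.e-04 -1.e-04 -1.e+00] F [ 0.5 -0.3 -1. ] w 24.3 q [ 0.5   0.75 -0.2   1.65  0.2   0.76 -1.26]
```

Release, lift straight, and move clear toward +x/−y for a final look.

Call:
play_rows --pt "0 0 -0.8 0 0 0 20" --pt "0 0 0 0 0 0 20" --pt "0 0 0 0 0 0 35" --pt "0 0 0 0 0 0 42" --pt "0 0 0 0 0 0 42" --pt "0 0 20 0 0 0 42" --pt "0 0 40 0 0 0 42" --pt "0 0 50 0 0 0 42"

```text
clock: 33.75
position: [0.5796, -0.286, 0.1458]
tool_rot: [-0.801, 1.57, 2.449]
force: [-1.0, -0.7, 0.0]
grip_width: 0.0419
```

Call:
play_rows --pt "-20 -40 0 0 0 0 42" --pt "-30 -45 0 0 0 0 42" --pt "-30 -45 0 0 0 0 42" --pt "-30 -45 0 0 0 0 42" --pt "-30 -40 0 0 0 0 42" --pt "0 0 0 0 0 0 42" --pt "0 0 0 0 0 0 42"

```text
clock: 34.62
position: [0.4403, -0.501, 0.1448]
tool_rot: [2.885, 1.57, -0.148]
force: [0.7, -0.4, -0.5]
grip_width: 0.0425
```

```bash
python3 -c "
from h import *
st()
g=grab('scene','s13.png'); t=grab('top','t13.png')
o=np.hstack([cv2.resize(t[140:240,295:428],(400,300),interpolation=cv2.INTER_CUBIC),cv2.resize(g[95:215,120:280],(400,300),interpolation=cv2.INTER_CUBIC)])
cv2.imwrite('pics/g13.png',np.clip(o*1.6,0,255).astype(np.uint8))
a=np.hstack([cv2.absdiff(cv2.imread('pics/top0.png'),t)]); 
for n,i in(('top',t),('scene',g)):
  h=cv2.cvtColor(i,cv2.COLOR_BGR2HSV)
  for nm,l,u in(('amb',(5,110,50),(28,255,255)),('turq',(75,90,30),(100,255,255))):
    m=cv2.inRange(h,l,u); m[:90]=0; m[:,:150]=0; m[:,430:]=0; c,_,q,ce=cv2.connectedComponentsWithStats(m)
    print(n,nm,[(ce[k].round(1),q[k].tolist()) for k in range(1,c) if q[k,4]>20])
for z in(.037,.061,.085): print(proj('top',[.58,-.286,z]),proj('scene',[.58,-.286,z]))
"
```

```text
t 34.625 pos [ 440.3 -501.   144.8] jaw yaw -83.8 tool x [ 1.e-03 -1.e-04 -1.e+00] F [ 0.7 -0.4 -0.5] w 42.5 q [ 0.89  0.65 -0.21  1.52  0.15  0.99 -0.82]
top amb [(array([393.1, 181.1]), [390, 178, 7, 7, 42]), (array([386.3, 185.5]), [384, 182, 7, 7, 28])]
top turq [(array([339.3, 195.2]), [332, 188, 16, 15, 186])]
scene amb [(array([166.9, 143.8]), [163, 137, 9, 14, 102])]
scene turq [(array([208.7, 158.4]), [201, 148, 16, 21, 261])]
[[387.47735616 185.60360538]] [[168.82615894 148.70840986]]
[[390.90018577 183.44940999]] [[167.45716499 141.21134943]]
[[394.52619237 181.16734293]] [[166.04484544 133.47702378]]
```

View pics/g13.png

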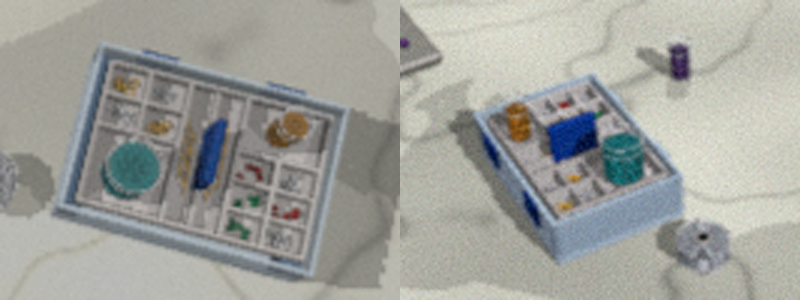

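The final view shows turquoise upright in the large pocket (top crop (130,168)) and amber upright in the slim pocket (288,128). The tray is level and centred, the silver reel and purple jar are in place, and the arm is clear.

```bash
python3 -c "
from h import *
print(workorder.job_done())"
```

```text
the job is handed in; nothing more can be done
None
```

The kit is packed and handed in after about 35 s of robot time. The gold reel lies flat in the well, the tray sits over it on the steps, and both jars stand upright in their own pockets.

**Final checks, from both cameras:**
- **Jars:** In tray coordinates, turquoise is at about (-25, +55) mm and amber at about (+35, -55) mm. Both are within 1 mm of their pocket centres, and each jar's image matched one standing on the pocket floor.
- **Tray:** Its margins to the case walls look even, and its reported height on release matched resting on the steps. Image and arm readings of its centre agree within about 2 mm.
- **Gold reel:** I last saw it before the tray went in, flat and within about 2 mm of the well centre. The tray covers it now.
- **Items to leave alone:** The silver reel and purple jar look untouched in the last picture. I did not re-measure the pink jar or the pliers, but the arm kept well away from both.

**What disagreed:** The arm's reported tool height read about 25–28 mm too low. The fingers first closed above the gold reel without touching it. I found the true height from the pictures and a light table touch of about 15 N, then used it for every later grasp.

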